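# Unlock the parked studio microphone and draw it out to its speaking stop

## Task

The microphone sled is locked in its parked place under the meter bridge. Squeeze its lock tab towards the fixed post to free it, draw the sled out towards the robot, let go of the lock on the way, and pull gently on until it clicks into its next stop, which you must find by feel: do not force the lock against its catch. Leave the sled locked there, let go, and leave the drinks alone.

Things in the scene. Friction and masses are not known exactly. Their poses are not given: they have to be found in the camera images.
- unit: Fixed microphone unit: dark base plate 410 x 195 x 12 mm with a black bridge across it. Origin: on the table below the hand grip (post and tab) as parked. x: away from the robot along the sled's track (the sled is drawn out along -x), y: across it, to the left, z up. Yaw varies by up to 0.3 rad.
- bridge (a point): Middle of the fixed black bridge beam over the parked hand grip: 370 mm along the unit's y, 53 mm along x (-6 to +47 mm in the unit's frame), 130 to 175 mm above the table, on legs at y = +-165 mm. The parked grip can only be reached slantwise below it from the robot's side, the tool leaning some 27 to 45 degrees from vertical.
- catch_bar: Aluminium bar fixed on the unit's +y side, x -205 to 185, y 54 to 100 mm, top 46 mm up; origin and axes as unit. Inside, unseen: the parking notch and one other, set by hand, that catches the sled somewhere 80 to 130 mm out. Elsewhere the lock's tongue rides on a smooth face. A notch has 3 mm play each way and stops the sled dead; it may bear at most 35 N, so stop pulling at about 12 N.
- sled (a joint): How far the sled is drawn out, m: 0 parked, mechanical end 0.145. Aluminium plate 180 x 135 x 10 mm, top 24 mm above the table, from 20 mm before the hand grip (robot side) to 160 mm behind it. Carries post, lock slide and a microphone 122 mm high, 85 mm behind the grip and 50 mm to -y. Slides at 1 to 5 N and stays where left.
- lock (a joint): How far the lock slide is squeezed from its sprung-out place towards the post, m: 0 fully out (locked, if in a notch), 0.014 fully squeezed. Its tongue is out of a notch from 0.010 on, and reads about 0.010 while riding on the face between notches. A spring pushes it back out: 5 N at 0, 8.5 N fully squeezed.
- post (a point): Centre of the sled's fixed post: upright rubber-sleeved blade (grippy) 22 (x) x 10 (y) x 64 mm high, 24 to 88 mm above the table; this point 56 mm up, at y = -31 mm of the unit; axes as unit. The gap from post to tab is 44 mm (30 squeezed), free above 40 mm: a finger fits in, so the post alone can be gripped across y to pull the sled while the lock is free to spring.
- tab (a point): Centre of the lock's upright ribbed rubber tab, a blade of the post's size, 54 mm to the post's +y (40 mm squeezed), 56 mm up; axes as unit. Post and tab measure 64 mm over the outer faces (50 squeezed) and are pinched together across y; the squeezed pair's middle is 20 mm to +y of the post's centre. From the tab's foot (28 to 38 mm up) a 12 mm wide tongue runs to +y into the catch bar.
- tea_mid (a point): Half-way up a loose green tea bottle, 66 mm across and 200 mm high, upright, beside the unit. Bystander.
- drink_mid (a point): Half-way up a loose plain aluminium drink can, 66 mm across and 122 mm high, upright. Bystander.
- coffee_mid (a point): Half-way up a loose brass-coloured coffee can, 54 mm across and 105 mm high, upright. Bystander.
Things that resemble listed ones, but are neither listed nor needed, are in the scene too. Leave any purple look-alike of the part that bears coffee_mid alone.

How it is judged:
By the outcome, as a careful person would: the job done as asked, in the order asked, and still so for the second after the job is handed in, with the robot touching nothing.
It also fails if it takes over 51 s, if anything falls off the work surface, if the arm or the gripper's body presses on something with over 40 N, if the wrist force passes 120 N, or if a joint passes its speed limit or range.

## Robot

A 6-joint arm with a two-finger parallel gripper is mounted at the origin on the work surface. World frame = base frame: x ahead of the robot, y to its left, z up, the work surface at z = 0. Lengths are in m, angles in rad, forces in N, time in s.
With the tool pointing down it reaches from about 0.2 to 0.875 m from the base axis. Payload 3.4 kg.
Tool frame: the origin (TCP) lies on the centre line of the jaws, within the pads' length; the fingertips stand 11 mm ahead of it and the grasp point (between the pads) lies 8 mm behind it; z points along the fingers, y is the direction in which the jaws open and shut (so a half turn about z gives the same grasp; the last joint's range is limited). The gripper opens to 94 mm and grips with 3 to 60 N. Pads are 16 mm wide; open, the fingers measure 119 mm over their backs; the gripper's body (75 mm by 177 mm) begins 78 mm behind the grasp point.
Start: joints at [-1.256, 0.276, 1.505, -0, 1.361, -0.121], TCP at [0.243, -0.521, 0.181] pointing down, gripper open.
Joint ranges: [-2.89, 2.89], [-0.75, 2.08], [0.22, 2.7], [-1.18, 4.32], [0.11, 2.71], [-2.7, 2.7]. Speed limits (rad/s): [2.57, 2.57, 3.14, 3.14, 3.14, 3.14].

## Interface

Orientations are given as a unit quaternion [w, x, y, z].
In Python, from station import * gives the robot as it stands.
- The arm moves only by the shell command python3 -m handwheel 'ROWS'. ROWS is JSON, a list that holds one entry, the list of rows, each a list of 7 numbers: the shift along the tool's x, y, z in cm, then the turn, a rotation vector about the tool's x, y, z in degrees, then the gripper's target within -1 to 1 (shut at 1, half-way at 0, fully open at -1). In form: [[[tx, ty, tz, ax, ay, az, hand], ...]]. A call has 1 to 12 rows; each row shifts and turns the commanded pose from where the row before left it, along the tool's axes as they then stand; what a row does not reach is not made up. A row lasts 1/8 s, in which the tool goes at most 62.5 mm and 10.7 degrees, less where a joint would pass 70% of its speed; a pose out of reach is approached as far as the arm can. A call with a gripper value outside its range is refused whole. The fingers move at their own pace and stop on an object; the grip force is fixed at half the most. Time passes only in rows, so rows that do not move let the fingers close. It gives the time, the measured TCP pose, the force and the opening at its end, in the units of the state.
- state(): the state, without advancing time (a new reading comes with each control period).
- capture(name): name is "side" or "top"; returns the picture (400x640x3 uint8, red, green, blue); there is no depth.
- calibration(name): a dict with "vertical_fov" (degrees; the focal length in pixels is half the picture's height over the tangent of half this angle, whatever the lens; pixels are square), "cx", "cy" (the principal point, pixels), "eye" and "orientation" of the camera in the world. Camera axes: x right, y up, looking along -z (the intrinsics and any distortion apply to the point x, -y, -z); pixel columns grow to the right and rows downward; lengths in m; the calibration is good to about 2 mm. A picture is of the moment at which its call begins. calibration takes no time and is no camera call.
- job_done(): hands the job in, once; it reports no verdict.
The state is a dict: "t": time; "q": joint angles; "qvel": joint speeds; "tau": joint torques, N m; "ee_pos": TCP position; "ee_rot": TCP orientation; "ft_force": force on the tool from outside, world axes, zero at the start; "wrist_torque": the same for the moment, N m; "gripper_width": opening from 0.0 (shut) to 1.0 (fully open).
Only numpy, scipy, OpenCV 4.12 (cv2) and the standard library are available. Lean on these libraries where they do the work, as an engineer would, in place of code of your own. Each camera call takes 0.05 s, during which the arm holds its last target. There are 200 camera calls.

## Working session

There is one attempt and no reset: what is moved stays moved. The work goes in short steps, Python scripts to look and compute and a shell command to move; the robot and the scene stay as the last step left them, time stands still between calls to the robot, and variables do not carry over. Pictures are saved under pics/ and viewed, about 8 in all and at most 12, crops included, and the job is handed in when it is done.

```bash
ls; mkdir -p pics
python3 - <<'E'
from station import *
import cv2
for n in ("side","top"):
    im=capture(n); cv2.imwrite(f"pics/{n}0.png",im[:,:,::-1]); print(n,calibration(n))
print(state())
E
```

```text
pics
side {'vertical_fov': 52.33763949357644, 'cx': 323.3060759408445, 'cy': 201.959159020122, 'eye': array([0.82067406, 0.5488532 , 0.9034232 ]), 'orientation': array([0.19744182, 0.05780223, 0.31587825, 0.92622706])}
top {'vertical_fov': 52.52320138204687, 'cx': 313.56752179876503, 'cy': 198.80692798555313, 'eye': array([ 4.99951995e-01, -7.18958362e-04,  1.01824198e+00]), 'orientation': array([-0.70332895, -0.03613655,  0.03308279,  0.70917421])}
{'t': 0.1, 'q': array([-1.25596093e+00,  2.76510224e-01,  1.50598428e+00,  1.77137874e-05,
        1.36070150e+00, -1.21016283e-01]), 'qvel': array([-0.00049168, -0.00123847, -0.00226458, -0.00051942, -0.00010177,
        0.00179688]), 'tau': array([ 1.02142865e-03, -4.05457735e+01, -2.37781620e+01,  7.02010863e-02,
        2.99427425e-02, -3.46828699e-05]), 'ee_pos': array([ 0.24257971, -0.52072957,  0.18061242]), 'ee_rot': array([-7.98749839e-04,  9.76348080e-01,  2.16203107e-01, -6.89482414e-05]), 'ft_force': array([-1.04136057,  0.24835293,  0.09267989]), 'wrist_torque': array([ 0.0247251 ,  0.0095207 , -0.00394555]), 'gripper_width': 0.998440062146188}
```

View pics/top0.png

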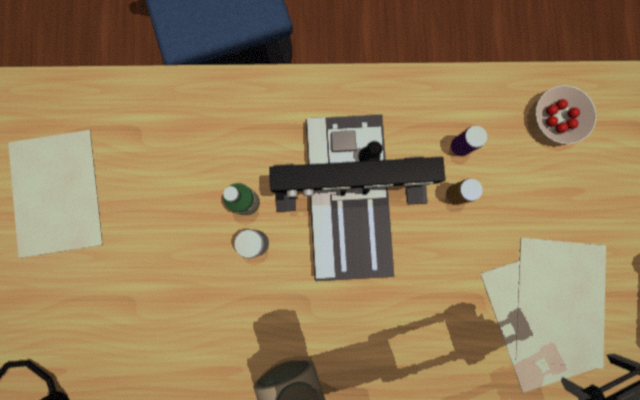

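View pics/side0.png

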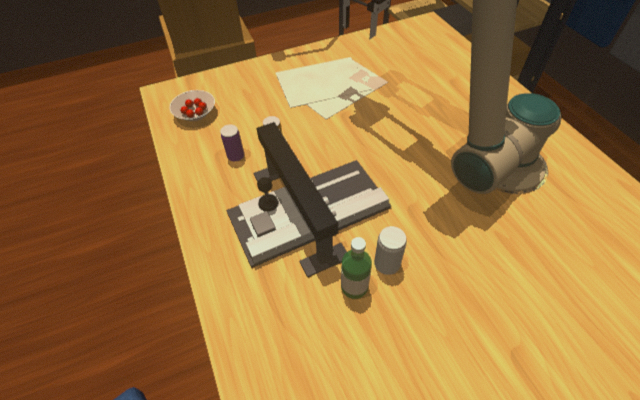

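The top view shows the unit with plate corners near (307,119), (383,115), (393,277), (315,279). The bridge beam runs (270,178)–(444,170), and the catch bar is the pale strip on the left. The tea and drink can are at (240,198) and (250,243), to the left of the unit. The coffee can is at (468,190) on the right, with the purple look-alike behind it. The side view agrees.

```bash
cat > h.py <<'E'
import numpy as np, cv2
from scipy.spatial.transform import Rotation as R
from station import *
def cam(n):
    c=calibration(n); f=200/np.tan(np.radians(c["vertical_fov"])/2); w=np.array(c["orientation"])
    return c,f,R.from_quat(w[[1,2,3,0]])
def ray(n,u,v,z):
    c,f,r=cam(n); d=r.apply([(u-c["cx"])/f,-(v-c["cy"])/f,-1]); e=np.array(c["eye"])
    return e+d*(z-e[2])/d[2]
def proj(n,p):
    c,f,r=cam(n); q=r.inv().apply(np.array(p)-c["eye"]); return np.array([c["cx"]-f*q[0]/q[2],c["cy"]+f*q[1]/q[2]])
E
python3 - <<'E'
from h import *
im=cv2.imread("pics/top0.png")
g=im.max(2)
# bridge beam: darkest
m=(g<32).astype(np.uint8); m[:, :255]=0; m[:,460:]=0; m[:140]=0; m[215:]=0
m=cv2.morphologyEx(m,cv2.MORPH_OPEN,np.ones((9,25)))
c=max(cv2.findContours(m,0,2)[0],key=cv2.contourArea); r=cv2.minAreaRect(c); print(r)
b=cv2.boxPoints(r); P=np.array([ray("top",*p,.175)[:2] for p in b]); print(b,P, np.linalg.norm(np.diff(P,axis=0),axis=1),P.mean(0))
for u,v in [(383,115),(393,277)]: print("plate",ray("top",u,v,.012))
for u,v in [(307,119),(325,119),(315,279),(335,277)]: print("bar",ray("top",u,v,.046))
for n,u,v,z in [("tea",231,192,.2),("drink",249,243,.122),("coffee",471,190,.105)]: print(n,ray("top",u,v,z))
s=cv2.imread("pics/side0.png")
a=cv2.resize(im[100:290,220:490],None,fx=2.9,fy=2.9,interpolation=2)
cv2.imwrite("pics/topz.png",a); cv2.imwrite("pics/sidez.png",cv2.resize(s[110:310,210:430],None,fx=3,fy=3,interpolation=2))
E
```

```text
Traceback (most recent call last):
ValueError: max() iterable argument is empty
```

Run:
```python
from h import *
im=cv2.imread("pics/top0.png")
g=im.max(2); print(g[150:200:3,300], g[150:200:3,420])
m=(g<45).astype(np.uint8); m[:, :255]=0; m[:,460:]=0; m[:140]=0; m[215:]=0
m=cv2.morphologyEx(m,cv2.MORPH_OPEN,np.ones((9,21)))
c=max(cv2.findContours(m,0,2)[0],key=cv2.contourArea,default=None)
if c is not None:
    r=cv2.minAreaRect(c); print(r)
    b=cv2.boxPoints(r); P=np.array([ray("top",*p,.175)[:2] for p in b]); print(b,P, np.linalg.norm(np.diff(P,axis=0),axis=1),P.mean(0))
for u,v in [(270,167),(442,158),(444,183),(271,191)]: print("bridge",ray("top",u,v,.175))
for u,v in [(383,115),(393,277)]: print("plate",ray("top",u,v,.012))
for u,v in [(307,119),(325,119),(315,279),(335,277)]: print("bar",ray("top",u,v,.046))
for n,u,v,z in [("tea",231,192,.2),("drink",249,243,.122),("coffee",471,190,.105)]: print(n,ray("top",u,v,z))
s=cv2.imread("pics/side0.png")
a=cv2.resize(im[100:290,220:490],None,fx=2.9,fy=2.9,interpolation=2)
cv2.imwrite("pics/topz.png",a); cv2.imwrite("pics/sidez.png",cv2.resize(s[110:310,210:430],None,fx=3,fy=3,interpolation=2))
```

```text
[185 185 185 185 184  71  36  37  39  43  42  39  39  17  79 177 165] [188 185 134  45  40  50  46  50  52  53  49 101  49  69  72  72  72]
bridge [0.65094936 0.09387258 0.175     ]
bridge [ 0.66693847 -0.26882855  0.175     ]
bridge [ 0.6137614  -0.27094083  0.175     ]
bridge [0.60000574 0.09165064 0.175     ]
plate [ 0.81154486 -0.17511906  0.012     ]
plate [ 0.40501997 -0.18948753  0.012     ]
bar [0.79271074 0.0176553  0.046     ]
bar [ 0.79229206 -0.02657757  0.046     ]
bar [0.40496729 0.00124586 0.046     ]
bar [ 0.40926998 -0.04608522  0.046     ]
tea [0.59569195 0.17029194 0.2       ]
drink [0.49154717 0.14561823 0.122     ]
coffee [ 0.60669419 -0.35378798  0.105     ]
```

View pics/topz.png

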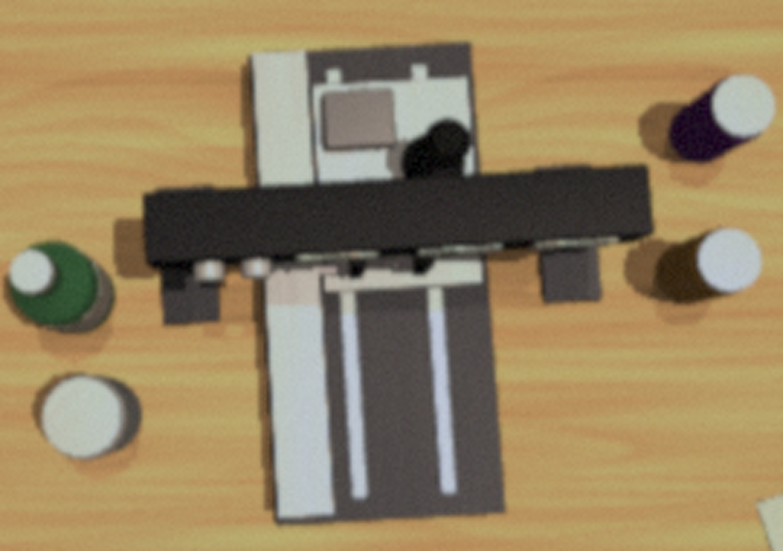

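The crop shows the post and tab tips at crop (423,262) and (357,268), just peeking out under the bridge's front edge. Bar and bridge both give a yaw of about 0.043 rad. I'll check the origin estimate and plan the staging pose.

```bash
cat >> h.py <<'E'
YAW=0.043; O=np.array([.6124,-.0895,0]); RU=R.from_euler('z',YAW)
def U(p): return O+RU.apply(p)
def toU(p): return RU.inv().apply(np.array(p)-O)
def toolR(th,yaw=YAW):
    s,c=np.sin(np.radians(th)),np.cos(np.radians(th))
    return R.from_matrix(R.from_euler('z',yaw).as_matrix()@np.array([[c,0,s],[0,-1,0],[s,0,-c]]))
def cur():
    s=state(); q=s["ee_rot"]; return np.array(s["ee_pos"]),R.from_quat(np.array(q)[[1,2,3,0]])
def grasp(g,th): # unit-frame grasp point -> TCP pose
    r=toolR(th); return U(g)+r.apply([0,0,.008]),r
def plan(p1,r1,n,p0=None,r0=None):
    if p0 is None: p0,r0=cur()
    w=(r0.inv()*r1).as_rotvec()/n; d=r0.inv().apply(p1-p0)
    A=sum(R.from_rotvec(w*k).as_matrix() for k in range(n)); t=np.linalg.solve(A,d)
    print("row x",n,np.round(t*100,2),np.round(np.degrees(w),2),"len mm",round(np.linalg.norm(t)*1000,1),"deg",round(np.degrees(np.linalg.norm(w)),1))
    p,r=p0.copy(),r0
    for k in range(n): p=p+r.apply(t); r=r*R.from_rotvec(w); print("  ",p.round(3))
def where():
    p,r=cur(); s=state(); g=p-r.apply([0,0,.008]); z=r.apply([0,0,1]); y=-r.apply([0,1,0])
    f=RU.inv().apply(s["ft_force"])
    print("t",round(s["t"],2),"grasp in unit mm",(toU(g)*1000).round(1),"tilt",round(np.degrees(np.arccos(-z[2])),1),"yaw",round(np.degrees(np.arctan2(-y[0],y[1])-YAW),2),"F unit",f.round(1),"open mm",round(s["gripper_width"]*94,1))
E
python3 - <<'E'
from h import *
for p in [(0,-.031,.088),(0,.023,.088),(-.011,-.031,.088),(-.011,.023,.088)]:
    t=proj("top",U(p)); print(p,((t-[220,100])*2.9).round(), proj("side",U(p)).round())
where()
p,r=grasp([-.1,-.011,.19],38); print(p); plan(p,r,10)
E
```

```text
(0, -0.031, 0.088) [426. 257.] [298. 181.]
(0, 0.023, 0.088) [358. 261.] [307. 195.]
(-0.011, -0.031, 0.088) [427. 271.] [302. 179.]
(-0.011, 0.023, 0.088) [359. 274.] [311. 194.]
t 0.1 grasp in unit mm [-388.  -414.9  188.6] tilt 0.1 yaw 22.51 F unit [-1.   0.3  0.1] open mm 93.9
[ 0.51788603 -0.10457678  0.18369591]
row x 10 [ 3.68 -3.33  1.03] [-0.76  3.75  2.16] len mm 50.7 deg 4.4
   [ 0.262 -0.475  0.17 ]
   [ 0.283 -0.43   0.162]
   [ 0.307 -0.385  0.156]
   [ 0.333 -0.342  0.153]
   [ 0.361 -0.299  0.151]
   [ 0.39  -0.258  0.153]
   [ 0.42  -0.218  0.156]
   [ 0.452 -0.179  0.163]
   [ 0.485 -0.141  0.172]
   [ 0.518 -0.105  0.184]
```

The post and tab tips project to within 1–2 px of where they appear, so I'm moving to staging.

```bash
python3 -m handwheel '[[[3.7,-3.3,1,-0.8,3.8,2.2,-1],[3.7,-3.3,1,-0.8,3.8,2.2,-1],[3.7,-3.3,1,-0.8,3.8,2.2,-1],[3.7,-3.3,1,-0.8,3.8,2.2,-1],[3.7,-3.3,1,-0.8,3.8,2.2,-1],[3.7,-3.3,1,-0.8,3.8,2.2,-1],[3.7,-3.3,1,-0.8,3.8,2.2,-1],[3.7,-3.3,1,-0.8,3.8,2.2,-1],[3.7,-3.3,1,-0.8,3.8,2.2,-1],[3.7,-3.3,1,-0.8,3.8,2.2,-1],[0,0,0,0,0,0,-1]]]'
python3 - <<'E'
from h import *
where()
p,r=grasp([-.070,-.011,.156],38); print(p); plan(p,r,2)
cv2.imwrite("pics/top1.png",capture("top")[80:330,180:500,::-1].repeat(2,0).repeat(2,1))
E
```

```text
t: 1.48
ee_pos: [0.5206, -0.1048, 0.1873]
ee_rot: [-0.005, 0.944, 0.02, 0.33]
ft_force: [-0.1, -0.1, 0.3]
gripper_width: 1.002
t 1.48 grasp in unit mm [-97.4 -11.3 193.5] tilt 38.5 yaw -0.12 F unit [-0.1 -0.1  0.3] open mm 94.2
[ 0.5478583  -0.10328718  0.14969591]
row x 2 [-0.1  -0.02  2.32] [ 0.13 -0.27  0.03] len mm 23.2 deg 0.3
   [ 0.534 -0.104  0.169]
   [ 0.548 -0.103  0.15 ]
```

```bash
python3 -m handwheel '[[[-0.1,0,2.3,0,-0.3,0,-1],[-0.1,0,2.3,0,-0.3,0,-1],[0,0,2.8,0,0,0,-1],[0,0,2.8,0,0,0,-1],[0,0,0,0,0,0,-1]]]'
python3 - <<'E'
from h import *
where()
p,r=grasp([0,-.011,.066],38); plan(p,r,4)
a=capture("top")[100:300,220:460,::-1]; b=capture("side")[100:300,200:440,::-1]
cv2.imwrite("pics/v2.png",np.vstack([cv2.resize(x,None,fx=1.5*1,fy=1.5,interpolation=2) for x in (a,b)]))
E
```

```text
t: 2.15
ee_pos: [0.582, -0.1082, 0.1044]
ee_rot: [-0.004, 0.946, 0.016, 0.324]
ft_force: [0.4, 0.7, -0.2]
gripper_width: 1.0
t 2.15 grasp in unit mm [-36.1 -17.3 110.7] tilt 37.8 yaw -0.56 F unit [ 0.5  0.7 -0.2] open mm 94.0
row x 4 [ 0.03 -0.17  1.43] [ 0.12  0.05 -0.08] len mm 14.4 deg 0.2
   [ 0.591 -0.106  0.093]
   [ 0.6   -0.104  0.082]
   [ 0.609 -0.102  0.071]
   [ 0.618 -0.1    0.06 ]
```

View pics/v2.png

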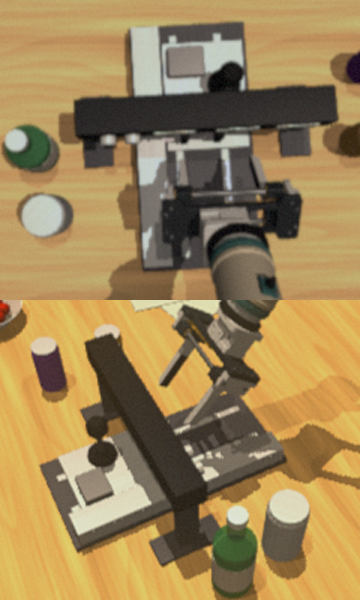

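Top half: fingertips are at about (178,155) and (255,160), short of the tab and post tips at (181,137) and (210,134). The gripper sits about 6 mm too far to −y, which agrees with the measured pose. I'm correcting that and moving in.

```bash
python3 -m handwheel '[[[0,-0.6,0,0.5,0.2,-0.3,-1],[0,0,0,0,0,0,-1],[0,0,1.4,0,0,0,-1],[0,0,1.4,0,0,0,-1],[0,0,0,0,0,0,-1]]]'
python3 - <<'E'
from h import *
where()
p,r=grasp([0,-.011,.066],38); plan(p,r,2)
E
```

```text
t: 2.88
ee_pos: [0.5994, -0.1001, 0.0843]
ee_rot: [-0.007, 0.945, 0.021, 0.327]
ft_force: [0.5, 0.2, 0.2]
gripper_width: 1.001
t 2.88 grasp in unit mm [-18.4 -10.1  90.5] tilt 38.2 yaw 0.08 F unit [0.5 0.1 0.2] open mm 94.0
row x 2 [-0.04  0.05  1.53] [-0.   -0.08  0.05] len mm 15.3 deg 0.1
   [ 0.609 -0.1    0.072]
   [ 0.618 -0.1    0.06 ]
```

```bash
python3 -m handwheel '[[[0,0,1.5,0,0,0,-1],[0,0,1.4,0,0,0,-1],[0,0,0,0,0,0,-1]]]'
python3 - <<'E'
from h import *
where()
E
```

```text
t: 3.25
ee_pos: [0.6174, -0.0994, 0.0616]
ee_rot: [-0.007, 0.945, 0.021, 0.327]
ft_force: [-0.8, 0.7, -0.5]
gripper_width: 0.998
t 3.25 grasp in unit mm [ -0.4 -10.1  67.9] tilt 38.2 yaw 0.07 F unit [-0.7  0.7 -0.5] open mm 93.8
```

Free of contact and in place, so I'm closing to squeeze.

```bash
python3 -m handwheel '[[[0,0,0,0,0,0,1],[0,0,0,0,0,0,1],[0,0,0,0,0,0,1],[0,0,0,0,0,0,1],[0,0,0,0,0,0,1],[0,0,0,0,0,0,1]]]'
python3 - <<'E'
from h import *
where()
E
```

```text
t: 4.0
ee_pos: [0.6176, -0.0999, 0.0622]
ee_rot: [-0.006, 0.945, 0.021, 0.327]
ft_force: [-2.3, 0.6, 5.3]
gripper_width: 0.494
t 4.0 grasp in unit mm [ -0.2 -10.6  68.5] tilt 38.2 yaw 0.04 F unit [-2.2  0.7  5.3] open mm 46.4
```

```bash
cat > chk.py <<'E'
import sys
from h import *
where()
f=RU.inv().apply(state()["ft_force"]); sys.exit(abs(f[0])>float(sys.argv[1]) or np.linalg.norm(f)>25)
E
python3 -m handwheel '[[[-0.16,0,-0.12,0,0,0,1],[-0.16,0,-0.12,0,0,0,1],[-0.16,0,-0.12,0,0,0,1]]]' >/dev/null && python3 chk.py 10 && python3 -m handwheel '[[[-0.32,0,-0.25,0,0,0,1],[-0.32,0,-0.25,0,0,0,1],[-0.32,0,-0.25,0,0,0,1],[0,0,0,0,0,0,1]]]' >/dev/null && python3 chk.py 10
```

```text
t 4.38 grasp in unit mm [ -5.8 -10.6  68.5] tilt 38.3 yaw 0.06 F unit [1.5 1.2 5.2] open mm 45.8False
```

The sled is moving freely at 1.5 N. My check script's exit code was wrong (a numpy bool), so I'll fix it and go on.

```bash
sed -i 's/sys.exit(\(.*\))$/sys.exit(int(\1))/' chk.py
python3 -m handwheel '[[[-0.32,0,-0.25,0,0,0,1],[-0.32,0,-0.25,0,0,0,1],[-0.32,0,-0.25,0,0,0,1],[0,0,0,0,0,0,1]]]' >/dev/null && python3 chk.py 10 && python3 -m handwheel '[[[-0.39,0,-0.31,0,0,0,1],[-0.39,0,-0.31,0,0,0,1],[-0.39,0,-0.31,0,0,0,1],[-0.39,0,-0.31,0,0,0,1],[0,0,0,0,0,0,1]]]' >/dev/null && python3 chk.py 10
python3 - <<'E'
from h import *
a=capture("top")[100:300,220:460,::-1]; b=capture("side")[100:300,200:440,::-1]
cv2.imwrite("pics/v3.png",np.hstack([cv2.resize(x,None,fx=1.6,fy=1.6,interpolation=2) for x in (a,b)]))
E
```

```text
t 4.88 grasp in unit mm [-18.5 -10.6  68.4] tilt 38.2 yaw 0.04 F unit [-1.4  1.3  7.7] open mm 46.1
t 5.5 grasp in unit mm [-38.6 -10.7  68.4] tilt 38.2 yaw 0.02 F unit [-2.1  0.8  8.5] open mm 45.9
```

View pics/v3.png

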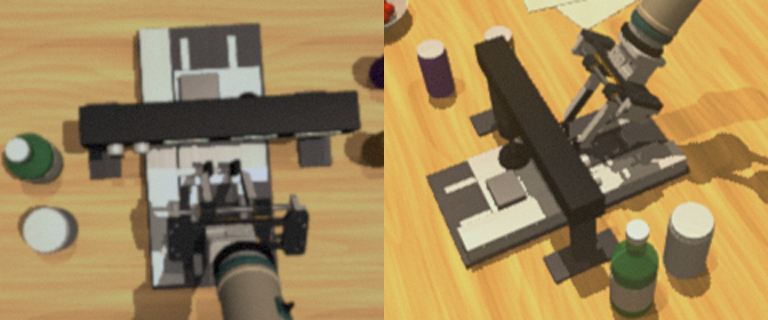

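The sled has moved with the hand: its rear rails show at (184,50) and (232,50), the grip is clear of the bridge at (215,165), and the pinch is holding. I'll pull about 12 mm more, release, and back off along the tool.

```bash
python3 -m handwheel '[[[-0.32,0,-0.25,0,0,0,1],[-0.32,0,-0.25,0,0,0,1],[-0.32,0,-0.25,0,0,0,1],[0,0,0,0,0,0,1]]]' >/dev/null && python3 chk.py 10 && python3 -m handwheel '[[[0,0,0,0,0,0,-1],[0,0,0,0,0,0,-1],[0,0,0,0,0,0,-1],[0,0,0,0,0,0,-1],[0,0,0,0,0,0,-1]]]' >/dev/null && python3 chk.py 10 && python3 -m handwheel '[[[0,0,-1.3,0,0,0,-1],[0,0,-2.6,0,0,0,-1],[0,0,-2.6,0,0,0,-1],[0,0,0,0,0,0,-1]]]' >/dev/null && python3 chk.py 10
python3 - <<'E'
from h import *
a=capture("top")[100:300,220:460,::-1]; b=capture("side")[100:300,200:440,::-1]
cv2.imwrite("pics/v4.png",np.hstack([cv2.resize(x,None,fx=1.6,fy=1.6,interpolation=2) for x in (a,b)]))
E
```

```text
t 6.1 grasp in unit mm [-50.7 -10.8  68.4] tilt 38.2 yaw 0.02 F unit [-1.3 -0.2  8.5] open mm 46.1
t 6.72 grasp in unit mm [-50.9 -10.5  67.4] tilt 38.1 yaw 0.06 F unit [-0.5 -0.6  0.6] open mm 91.9
t 7.22 grasp in unit mm [-90.8 -11.  120.2] tilt 38.3 yaw 0.05 F unit [-0.2  1.2  0.5] open mm 93.8
```

View pics/v4.png

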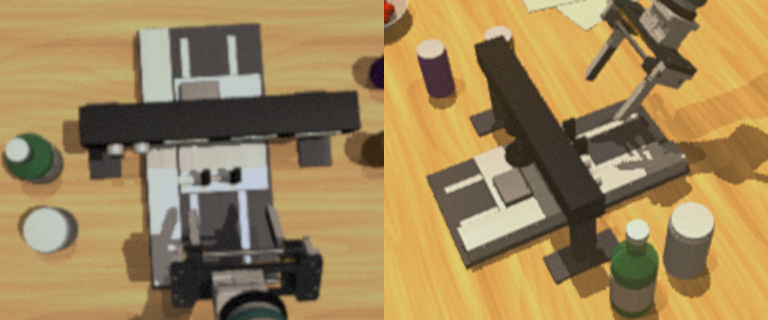

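The sled is about 50 mm out. The tab at (205,177) and post at (236,176) are free of the hand, and their spacing of about 44 mm means the tongue is riding on the face. Now I'll measure the post and plan the post-only grip.

Run:
```python
from h import *
im=cv2.imread("pics/v4.png")[:, :384]
g=cv2.GaussianBlur(im.max(2),(5,5),0); m=(g<60).astype(np.uint8); m[:160]=0; m[192:]=0; m[:,:190]=0; m[:,255:]=0
n,l,s,c=cv2.connectedComponentsWithStats(m)
for i in range(1,n):
    if s[i,4]>20: print(s[i],c[i].round(1),(toU(ray("top",220+c[i][0]/1.6,100+c[i][1]/1.6,.08))*1000).round(1))
where()
p1,r=grasp([-.0909,-.031,.120],38); plan(p1,r,2)
p,r=grasp([-.0507,-.031,.067],38); plan(p,r,3,p1,r)
```

```text
[201 171   8  13  91] [204.7 177.5] [-48.6  15.2  80. ]
[230 170  10  13 107] [234.4 175.9] [-48.5 -28.   80. ]
t 7.33 grasp in unit mm [-90.6 -10.5 118.8] tilt 38.2 yaw 0.06 F unit [ 0.   0.3 -0.7] open mm 94.1
row x 2 [ 0.02  1.02 -0.06] [ 0.02 -0.1   0.05] len mm 10.3 deg 0.1
   [ 0.528 -0.114  0.113]
   [ 0.528 -0.124  0.114]
row x 3 [-0.03 -0.    2.22] [0. 0. 0.] len mm 22.2 deg 0.0
   [ 0.541 -0.124  0.096]
   [ 0.555 -0.123  0.078]
   [ 0.568 -0.122  0.061]
```

```bash
python3 -m handwheel '[[[0,0.95,0,0,0,0,0.3],[0,0.95,0,0,0,0,0.3],[0,0,0,0,0,0,0.3],[0,0,0,0,0,0,0.3],[0,0,0,0,0,0,0.3]]]' >/dev/null && python3 chk.py 10 && python3 -m handwheel '[[[0,0,1.8,0,0,0,0.3],[0,0,1.4,0,0,0,0.3],[0,0,0,0,0,0,0.3]]]' >/dev/null && python3 chk.py 6
python3 - <<'E'
from h import *
a=capture("top")[100:300,220:460,::-1]; b=capture("side")[100:300,200:440,::-1]
cv2.imwrite("pics/v5.png",np.hstack([cv2.resize(x,None,fx=1.6,fy=1.6,interpolation=2) for x in (a,b)]))
E
```

```text
t 7.95 grasp in unit mm [-90.9 -29.1 118.7] tilt 38.2 yaw 0.09 F unit [0.  0.7 0.4] open mm 47.4
t 8.32 grasp in unit mm [-71.1 -28.6  92.9] tilt 38.1 yaw 0.11 F unit [-0.7 -0.1 -0.5] open mm 33.2
```

View pics/v5.png

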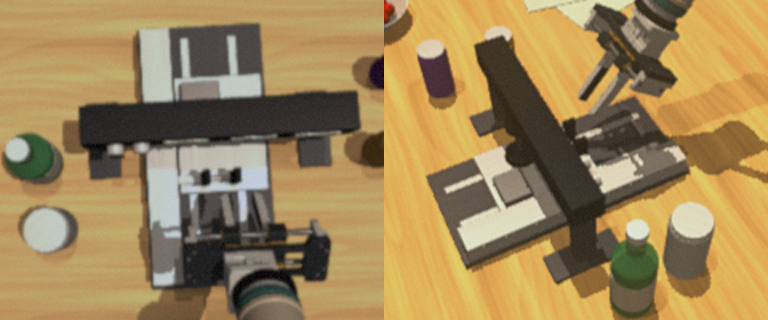

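The fingertips, at about (226,196) and (256,196), straddle the post at (234,176), with the left one headed into the gap beside the tab at (205,177). Going down and gripping the post.

```bash
python3 -m handwheel '[[[0,0.15,1.0,0,0,0,0.3],[0,0,1.2,0,0,0,0.3],[0,0,1.1,0,0,0,0.3],[0,0,0,0,0,0,0.3]]]' >/dev/null && python3 chk.py 6 && python3 -m handwheel '[[[0,0,0,0,0,0,1],[0,0,0,0,0,0,1],[0,0,0,0,0,0,1],[0,0,0,0,0,0,1],[0,0,0,0,0,0,1]]]' >/dev/null && python3 chk.py 6
python3 - <<'E'
from h import *
a=capture("top")[100:300,220:460,::-1]; b=capture("side")[100:300,200:440,::-1]
cv2.imwrite("pics/v6.png",np.hstack([cv2.resize(x,None,fx=1.6,fy=1.6,interpolation=2) for x in (a,b)]))
E
```

```text
t 8.93 grasp in unit mm [-50.6 -30.8  67.9] tilt 38.2 yaw 0.07 F unit [-1.3  0.4  0.1] open mm 32.8
t 9.55 grasp in unit mm [-50.6 -30.3  68.2] tilt 38.2 yaw 0.12 F unit [-3.1  1.3  4.6] open mm 7.3
```

View pics/v6.png

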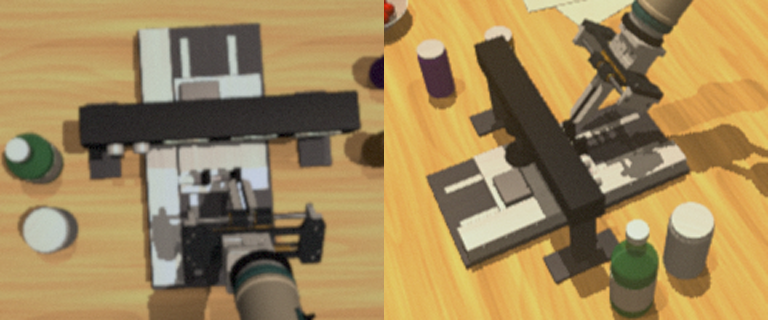

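The post alone is gripped (reading 7 mm on the rubber) and the tab stands free at (205,177). I'll draw to about 77 mm quickly, then feel along in 1 mm steps with a force guard.

```bash
sed -i 's/abs(f\[0\])/f[0]/' chk.py
python3 -m handwheel '[[[-0.24,0,-0.19,0,0,0,1],[-0.24,0,-0.19,0,0,0,1],[-0.24,0,-0.19,0,0,0,1],[-0.24,0,-0.19,0,0,0,1]]]' >/dev/null && python3 chk.py 8 && python3 -m handwheel '[[[-0.24,0,-0.19,0,0,0,1],[-0.24,0,-0.19,0,0,0,1],[-0.24,0,-0.19,0,0,0,1],[-0.16,0,-0.12,0,0,0,1]]]' >/dev/null && python3 chk.py 8 && python3 -m handwheel '[[[-0.08,0,-0.06,0,0,0,1],[-0.08,0,-0.06,0,0,0,1]]]' >/dev/null && python3 chk.py 8 && python3 -m handwheel '[[[-0.08,0,-0.06,0,0,0,1]]]' >/dev/null && python3 chk.py 8 && python3 -m handwheel '[[[-0.08,0,-0.06,0,0,0,1]]]' >/dev/null && python3 chk.py 8
```

```text
t 10.15 grasp in unit mm [-61.8 -30.4  68.3] tilt 38.3 yaw 0.14 F unit [ 5.7  2.7 -1.1] open mm 6.9
t 10.65 grasp in unit mm [-73.1 -30.4  68.3] tilt 38.3 yaw 0.13 F unit [ 5.3  3.1 -0.8] open mm 7.5
t 10.9 grasp in unit mm [-75.1 -30.4  68.3] tilt 38.3 yaw 0.13 F unit [5.7 2.9 0.8] open mm 7.5
t 11.03 grasp in unit mm [-76.  -30.5  68.3] tilt 38.3 yaw 0.14 F unit [ 6.   3.3 -0.7] open mm 7.2
t 11.15 grasp in unit mm [-77.  -30.5  68.3] tilt 38.3 yaw 0.14 F unit [ 5.7  2.6 -0.4] open mm 7.1
```

Steady sliding friction is about 5.7 N. Now feeling along with a guard at 8.5 N.

```bash
python3 -m handwheel '[[[-0.08,0,-0.06,0,0,0,1]]]' >/dev/null && python3 chk.py 8.5 && python3 -m handwheel '[[[-0.08,0,-0.06,0,0,0,1]]]' >/dev/null && python3 chk.py 8.5 && python3 -m handwheel '[[[-0.08,0,-0.06,0,0,0,1]]]' >/dev/null && python3 chk.py 8.5 && python3 -m handwheel '[[[-0.08,0,-0.06,0,0,0,1]]]' >/dev/null && python3 chk.py 8.5 && python3 -m handwheel '[[[-0.08,0,-0.06,0,0,0,1]]]' >/dev/null && python3 chk.py 8.5 && python3 -m handwheel '[[[-0.08,0,-0.06,0,0,0,1]]]' >/dev/null && python3 chk.py 8.5 && python3 -m handwheel '[[[-0.08,0,-0.06,0,0,0,1]]]' >/dev/null && python3 chk.py 8.5 && python3 -m handwheel '[[[-0.08,0,-0.06,0,0,0,1]]]' >/dev/null && python3 chk.py 8.5 && python3 -m handwheel '[[[-0.08,0,-0.06,0,0,0,1]]]' >/dev/null && python3 chk.py 8.5 && python3 -m handwheel '[[[-0.08,0,-0.06,0,0,0,1]]]' >/dev/null && python3 chk.py 8.5 && python3 -m handwheel '[[[-0.08,0,-0.06,0,0,0,1]]]' >/dev/null && python3 chk.py 8.5 && python3 -m handwheel '[[[-0.08,0,-0.06,0,0,0,1]]]' >/dev/null && python3 chk.py 8.5 && python3 -m handwheel '[[[-0.08,0,-0.06,0,0,0,1]]]' >/dev/null && python3 chk.py 8.5 && python3 -m handwheel '[[[-0.08,0,-0.06,0,0,0,1]]]' >/dev/null && python3 chk.py 8.5 && python3 -m handwheel '[[[-0.08,0,-0.06,0,0,0,1]]]' >/dev/null && python3 chk.py 8.5 && echo END
```

```text
t 11.28 grasp in unit mm [-77.9 -30.4  68.3] tilt 38.3 yaw 0.14 F unit [ 4.6  3.5 -0.3] open mm 7.2
t 11.4 grasp in unit mm [-78.9 -30.5  68.3] tilt 38.3 yaw 0.13 F unit [ 5.   2.9 -0.2] open mm 7.2
t 11.53 grasp in unit mm [-79.9 -30.5  68.3] tilt 38.3 yaw 0.14 F unit [ 6.2  3.5 -0.4] open mm 7.5
t 11.65 grasp in unit mm [-80.9 -30.5  68.3] tilt 38.3 yaw 0.13 F unit [ 6.1  1.9 -1. ] open mm 7.2
t 11.78 grasp in unit mm [-81.9 -30.5  68.3] tilt 38.3 yaw 0.13 F unit [4.5 2.1 0.6] open mm 7.3
t 11.9 grasp in unit mm [-82.9 -30.5  68.3] tilt 38.3 yaw 0.14 F unit [5.7 2.5 0.1] open mm 7.5
t 12.03 grasp in unit mm [-83.8 -30.5  68.3] tilt 38.3 yaw 0.14 F unit [ 6.4  2.4 -0.1] open mm 7.4
t 12.15 grasp in unit mm [-84.8 -30.5  68.3] tilt 38.3 yaw 0.14 F unit [ 5.   3.  -0.3] open mm 7.5
t 12.28 grasp in unit mm [-85.8 -30.5  68.3] tilt 38.3 yaw 0.14 F unit [5.6 2.4 0.5] open mm 7.4
t 12.4 grasp in unit mm [-86.8 -30.5  68.3] tilt 38.3 yaw 0.14 F unit [ 6.3  3.4 -0.5] open mm 7.5
t 12.53 grasp in unit mm [-87.8 -30.5  68.3] tilt 38.3 yaw 0.14 F unit [5.3 3.1 0.1] open mm 7.2
t 12.65 grasp in unit mm [-88.7 -30.5  68.2] tilt 38.3 yaw 0.14 F unit [ 6.1  2.5 -0.1] open mm 6.8
t 12.78 grasp in unit mm [-89.7 -30.5  68.2] tilt 38.3 yaw 0.14 F unit [5.1 3.1 0. ] open mm 7.3
t 12.9 grasp in unit mm [-90.7 -30.5  68.3] tilt 38.3 yaw 0.14 F unit [5.4 3.1 0.8] open mm 7.0
t 13.03 grasp in unit mm [-91.7 -30.5  68.2] tilt 38.3 yaw 0.14 F unit [6.  3.3 0.2] open mm 7.2
END
```

```bash
python3 -m handwheel '[[[-0.08,0,-0.06,0,0,0,1]]]' >/dev/null && python3 chk.py 8.5 && python3 -m handwheel '[[[-0.08,0,-0.06,0,0,0,1]]]' >/dev/null && python3 chk.py 8.5 && python3 -m handwheel '[[[-0.08,0,-0.06,0,0,0,1]]]' >/dev/null && python3 chk.py 8.5 && python3 -m handwheel '[[[-0.08,0,-0.06,0,0,0,1]]]' >/dev/null && python3 chk.py 8.5 && python3 -m handwheel '[[[-0.08,0,-0.06,0,0,0,1]]]' >/dev/null && python3 chk.py 8.5 && python3 -m handwheel '[[[-0.08,0,-0.06,0,0,0,1]]]' >/dev/null && python3 chk.py 8.5 && python3 -m handwheel '[[[-0.08,0,-0.06,0,0,0,1]]]' >/dev/null && python3 chk.py 8.5 && python3 -m handwheel '[[[-0.08,0,-0.06,0,0,0,1]]]' >/dev/null && python3 chk.py 8.5 && python3 -m handwheel '[[[-0.08,0,-0.06,0,0,0,1]]]' >/dev/null && python3 chk.py 8.5 && python3 -m handwheel '[[[-0.08,0,-0.06,0,0,0,1]]]' >/dev/null && python3 chk.py 8.5 && python3 -m handwheel '[[[-0.08,0,-0.06,0,0,0,1]]]' >/dev/null && python3 chk.py 8.5 && python3 -m handwheel '[[[-0.08,0,-0.06,0,0,0,1]]]' >/dev/null && python3 chk.py 8.5 && python3 -m handwheel '[[[-0.08,0,-0.06,0,0,0,1]]]' >/dev/null && python3 chk.py 8.5 && python3 -m handwheel '[[[-0.08,0,-0.06,0,0,0,1]]]' >/dev/null && python3 chk.py 8.5 && python3 -m handwheel '[[[-0.08,0,-0.06,0,0,0,1]]]' >/dev/null && python3 chk.py 8.5 && python3 -m handwheel '[[[-0.08,0,-0.06,0,0,0,1]]]' >/dev/null && python3 chk.py 8.5 && python3 -m handwheel '[[[-0.08,0,-0.06,0,0,0,1]]]' >/dev/null && python3 chk.py 8.5 && python3 -m handwheel '[[[-0.08,0,-0.06,0,0,0,1]]]' >/dev/null && python3 chk.py 8.5 && python3 -m handwheel '[[[-0.08,0,-0.06,0,0,0,1]]]' >/dev/null && python3 chk.py 8.5 && python3 -m handwheel '[[[-0.08,0,-0.06,0,0,0,1]]]' >/dev/null && python3 chk.py 8.5 && echo END
```

```text
t 13.15 grasp in unit mm [-92.7 -30.5  68.2] tilt 38.3 yaw 0.14 F unit [4.9 3.8 1.1] open mm 7.0
t 13.28 grasp in unit mm [-93.6 -30.5  68.3] tilt 38.3 yaw 0.14 F unit [ 6.2  3.  -0.1] open mm 7.2
t 13.4 grasp in unit mm [-94.6 -30.5  68.2] tilt 38.3 yaw 0.14 F unit [4.6 2.5 1.8] open mm 7.3
t 13.53 grasp in unit mm [-95.6 -30.5  68.2] tilt 38.3 yaw 0.14 F unit [7.3 3.3 1.1] open mm 7.0
t 13.65 grasp in unit mm [-96.6 -30.5  68.2] tilt 38.3 yaw 0.14 F unit [5.3 2.  1.9] open mm 6.9
t 13.78 grasp in unit mm [-97.6 -30.6  68.2] tilt 38.3 yaw 0.14 F unit [6.5 2.1 0.8] open mm 7.1
t 13.9 grasp in unit mm [-98.6 -30.6  68.2] tilt 38.3 yaw 0.14 F unit [5.5 3.2 0.1] open mm 7.3
t 14.03 grasp in unit mm [-99.6 -30.6  68.2] tilt 38.3 yaw 0.14 F unit [5.8 2.9 1.3] open mm 7.1
t 14.15 grasp in unit mm [-100.5  -30.6   68.2] tilt 38.3 yaw 0.14 F unit [6.1 2.4 1.4] open mm 7.0
t 14.28 grasp in unit mm [-101.5  -30.6   68.2] tilt 38.4 yaw 0.14 F unit [6.  2.9 1.2] open mm 7.1
t 14.4 grasp in unit mm [-102.5  -30.6   68.2] tilt 38.4 yaw 0.14 F unit [5.2 3.4 1.4] open mm 7.1
t 14.53 grasp in unit mm
[... 177 characters left out ...]
 14.78 grasp in unit mm [-105.5  -30.6   68.2] tilt 38.4 yaw 0.14 F unit [6.  2.3 1.4] open mm 7.0
t 14.9 grasp in unit mm [-106.4  -30.6   68.2] tilt 38.4 yaw 0.14 F unit [5.3 3.5 2.3] open mm 7.0
t 15.03 grasp in unit mm [-107.4  -30.6   68.2] tilt 38.4 yaw 0.14 F unit [5.1 1.7 2.4] open mm 7.0
t 15.15 grasp in unit mm [-108.4  -30.6   68.2] tilt 38.4 yaw 0.14 F unit [5.5 3.3 1.4] open mm 7.2
t 15.28 grasp in unit mm [-109.4  -30.6   68.2] tilt 38.4 yaw 0.14 F unit [5.4 3.1 3.1] open mm 7.1
t 15.4 grasp in unit mm [-110.3  -30.7   68.2] tilt 38.4 yaw 0.13 F unit [5.9 3.7 1.1] open mm 7.0
t 15.53 grasp in unit mm [-111.3  -30.6   68.2] tilt 38.4 yaw 0.14 F unit [5.5 2.5 2.7] open mm 6.8
END
```

```bash
python3 -m handwheel '[[[-0.08,0,-0.06,0,0,0,1]]]' >/dev/null && python3 chk.py 8.5 && python3 -m handwheel '[[[-0.08,0,-0.06,0,0,0,1]]]' >/dev/null && python3 chk.py 8.5 && python3 -m handwheel '[[[-0.08,0,-0.06,0,0,0,1]]]' >/dev/null && python3 chk.py 8.5 && python3 -m handwheel '[[[-0.08,0,-0.06,0,0,0,1]]]' >/dev/null && python3 chk.py 8.5 && python3 -m handwheel '[[[-0.08,0,-0.06,0,0,0,1]]]' >/dev/null && python3 chk.py 8.5 && python3 -m handwheel '[[[-0.08,0,-0.06,0,0,0,1]]]' >/dev/null && python3 chk.py 8.5 && python3 -m handwheel '[[[-0.08,0,-0.06,0,0,0,1]]]' >/dev/null && python3 chk.py 8.5 && python3 -m handwheel '[[[-0.08,0,-0.06,0,0,0,1]]]' >/dev/null && python3 chk.py 8.5 && python3 -m handwheel '[[[-0.08,0,-0.06,0,0,0,1]]]' >/dev/null && python3 chk.py 8.5 && python3 -m handwheel '[[[-0.08,0,-0.06,0,0,0,1]]]' >/dev/null && python3 chk.py 8.5 && python3 -m handwheel '[[[-0.08,0,-0.06,0,0,0,1]]]' >/dev/null && python3 chk.py 8.5 && python3 -m handwheel '[[[-0.08,0,-0.06,0,0,0,1]]]' >/dev/null && python3 chk.py 8.5 && python3 -m handwheel '[[[-0.08,0,-0.06,0,0,0,1]]]' >/dev/null && python3 chk.py 8.5 && python3 -m handwheel '[[[-0.08,0,-0.06,0,0,0,1]]]' >/dev/null && python3 chk.py 8.5 && python3 -m handwheel '[[[-0.08,0,-0.06,0,0,0,1]]]' >/dev/null && python3 chk.py 8.5 && echo END
python3 - <<'E'
from h import *
a=capture("top")[100:300,220:460,::-1]; b=capture("side")[100:300,200:440,::-1]
cv2.imwrite("pics/v7.png",np.hstack([cv2.resize(x,None,fx=1.6,fy=1.6,interpolation=2) for x in (a,b)]))
E
```

```text
t 15.65 grasp in unit mm [-112.3  -30.6   68.2] tilt 38.4 yaw 0.14 F unit [5.8 2.5 2. ] open mm 7.2
t 15.78 grasp in unit mm [-113.3  -30.7   68.2] tilt 38.4 yaw 0.13 F unit [5.  3.3 3.4] open mm 7.2
t 15.9 grasp in unit mm [-114.3  -30.7   68.2] tilt 38.4 yaw 0.14 F unit [5.2 3.6 2.9] open mm 7.2
t 16.02 grasp in unit mm [-115.4  -30.7   68.2] tilt 38.4 yaw 0.13 F unit [3.2 3.5 5.4] open mm 7.4
t 16.15 grasp in unit mm [-116.7  -30.7   68.1] tilt 38.4 yaw 0.13 F unit [1.7 3.  7.2] open mm 7.1
t 16.27 grasp in unit mm [-117.8  -30.7   68. ] tilt 38.4 yaw 0.12 F unit [-0.7  3.1  9.3] open mm 7.6
t 16.4 grasp in unit mm [-119.   -30.7   68. ] tilt 38.3 yaw 0.12 F unit [-2.9  3.1 10.6] open mm 7.5
t 16.52 grasp in unit mm [-120.2  -30.7   68. ] tilt 38.3 yaw 0.11 F unit [-0.2  3.4  9.6] open mm 7.3
t 16.65 grasp in unit mm [-120.9  -30.7   68. ] tilt 38.4 yaw 0.11 F unit [0.9 3.2 8. ] open mm 7.6
t 16.77 grasp in unit mm [-121.8  -30.7   68. ] tilt 38.4 yaw 0.12 F unit [1.2 3.1 8.1] open mm 7.3
t 16.9 grasp in unit mm [-122.8  -30.7   68. ] tilt 38.4 yaw 0.12 F unit [1.7 2.9 8.3] open mm 7.3
t 17.02 grasp in unit mm [-123.7  -30.7   68.1] tilt 38.4 yaw 0.12 F unit [1.6 3.1 8.8] open mm 7.1
t 17.15 grasp in unit mm [-124.7  -30.7   68.1] tilt 38.4 yaw 0.12 F unit [0.9 2.8 8.3] open mm 7.3
t 17.27 grasp in unit mm [-125.7  -30.7   68. ] tilt 38.4 yaw 0.12 F unit [1.7 3.2 8.3] open mm 7.4
t 17.4 grasp in unit mm [-126.6  -30.7   68.1] tilt 38.4 yaw 0.12 F unit [6.1 2.9 3.7] open mm 7.4
END
```

View pics/v7.png

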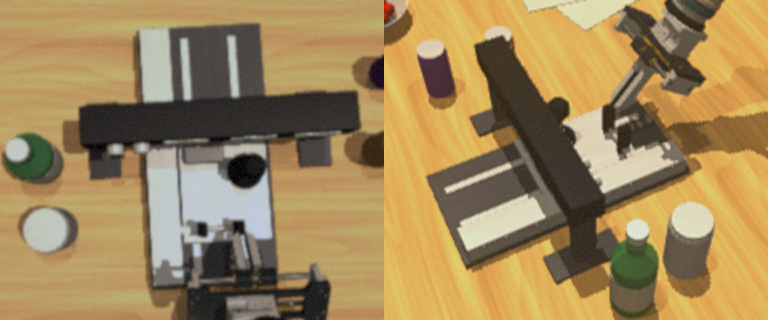

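The tab at (202,229) and post at (238,228) now look further apart than while riding, so I'm measuring the spacing and position.

Run:
```python
from h import *
where()
for f,y0,y1,x0,x1 in [("v4",160,192,190,255),("v6",160,192,190,225),("v7",215,240,190,255)]:
    im=cv2.imread(f"pics/{f}.png")[:, :384]
    g=cv2.GaussianBlur(im.max(2),(5,5),0); m=np.zeros_like(g); m[y0:y1,x0:x1]=(g<60)[y0:y1,x0:x1]
    n,l,s,c=cv2.connectedComponentsWithStats(m)
    for i in range(1,n):
        if s[i,4]>20: print(f,s[i],c[i].round(1),(toU(ray("top",220+c[i][0]/1.6,100+c[i][1]/1.6,.08))*1000).round(1))
im=cv2.imread("pics/v7.png")
cv2.imwrite("pics/v7z.png",np.hstack([cv2.resize(im[190:310,150:300],None,fx=2.6,fy=2.6),cv2.resize(im[60:180,570:720],None,fx=2.6,fy=2.6)]))
```

```text
t 17.5 grasp in unit mm [-126.5  -30.7   68.1] tilt 38.4 yaw 0.12 F unit [2.5 3.5 7.1] open mm 7.5
v4 [201 171   8  13  91] [204.7 177.5] [-48.6  15.2  80. ]
v4 [230 170  10  13 107] [234.4 175.9] [-48.5 -28.   80. ]
v6 [201 171   8  13  91] [204.7 177.5] [-48.6  15.2  80. ]
v7 [233 222  11  11 103] [237.8 226.8] [-122.   -28.2   80. ]
v7 [198 224   8  11  81] [201.5 229.1] [-122.5   24.1   80. ]
```

View pics/v7z.png

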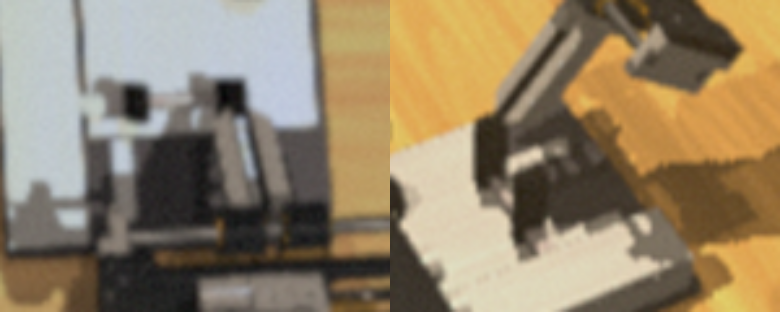

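The tab has moved out about 9 mm, from y 15 to y 24, so the lock has sprung home in a notch at about 125 mm. The zoom shows the tab clear and only the post gripped. I'll confirm by feel with a few guarded pulls.

```bash
python3 -m handwheel '[[[-0.08,0,-0.06,0,0,0,1]]]' >/dev/null && python3 chk.py 9 && python3 -m handwheel '[[[-0.08,0,-0.06,0,0,0,1]]]' >/dev/null && python3 chk.py 9 && python3 -m handwheel '[[[-0.08,0,-0.06,0,0,0,1]]]' >/dev/null && python3 chk.py 9 && python3 -m handwheel '[[[-0.08,0,-0.06,0,0,0,1]]]' >/dev/null && python3 chk.py 9 && echo END
python3 - <<'E'
from h import *
where()
a=capture("top")[100:300,220:460,::-1]; im=cv2.resize(a,None,fx=1.6,fy=1.6,interpolation=2)
g=cv2.GaussianBlur(im.max(2),(5,5),0); m=np.zeros_like(g); m[215:240,190:255]=(g<60)[215:240,190:255]
n,l,s,c=cv2.connectedComponentsWithStats(m)
for i in range(1,n):
    if s[i,4]>20: print(s[i],c[i].round(1),(toU(ray("top",220+c[i][0]/1.6,100+c[i][1]/1.6,.08))*1000).round(1))
E
```

```text
t 17.62 grasp in unit mm [-127.   -30.7   68.2] tilt 38.4 yaw 0.14 F unit [12.   2.9 -0.5] open mm 7.3
t 17.62 grasp in unit mm [-127.   -30.7   68.2] tilt 38.4 yaw 0.14 F unit [12.   2.9 -0.5] open mm 7.3
[233 222  11  12 105] [237.9 227. ] [-122.3  -28.3   80. ]
[198 224   8  12  82] [201.5 229.1] [-122.6   24.1   80. ]
```

Dead stop at 12 N while the sled in the picture stays put: it's locked. I'll ease off, open only part way so the finger does not push the tab, and withdraw.

```bash
python3 -m handwheel '[[[0.1,0,0.08,0,0,0,1],[0.04,0,0.03,0,0,0,1]]]' >/dev/null; python3 chk.py 12;  python3 -m handwheel '[[[0,0,0,0,0,0,0.3],[0,0,0,0,0,0,0.3],[0,0,0,0,0,0,0.3],[0,0,0,0,0,0,0.3]]]' >/dev/null && python3 chk.py 6 && python3 -m handwheel '[[[0,0,-1.0,0,0,0,0.3],[0,0,-2,0,0,0,0.3],[0,0,-2.5,0,0,0,0.3],[0,0,-3,0,0,0,0.3],[0,0,-3,0,0,0,0.3],[0,0,-3,0,0,0,0.3],[0,0,0,0,0,0,0.3],[0,0,0,0,0,0,0.3]]]' >/dev/null && python3 chk.py 6
python3 - <<'E'
from h import *
T=capture("top"); a=T[100:300,220:460,::-1]; b=capture("side")[100:300,200:440,::-1]
im=cv2.resize(a,None,fx=1.6,fy=1.6,interpolation=2)
g=cv2.GaussianBlur(im.max(2),(5,5),0); m=np.zeros_like(g); m[215:240,190:255]=(g<60)[215:240,190:255]
n,l,s,c=cv2.connectedComponentsWithStats(m)
for i in range(1,n):
    if s[i,4]>20: print(s[i],c[i].round(1),(toU(ray("top",220+c[i][0]/1.6,100+c[i][1]/1.6,.08))*1000).round(1))
cv2.imwrite("pics/v8.png",np.hstack([im,cv2.resize(b,None,fx=1.6,fy=1.6,interpolation=2)]))
E
```

```text
t 17.93 grasp in unit mm [-125.9  -30.7   68. ] tilt 38.4 yaw 0.12 F unit [-0.6  3.  10.9] open mm 7.6
t 18.43 grasp in unit mm [-127.5  -31.1   66.3] tilt 38.1 yaw 0.05 F unit [-0.4  0.2  1. ] open mm 32.3
t 19.43 grasp in unit mm [-216.9  -30.8  179.8] tilt 38.2 yaw 0.05 F unit [-0.1  1.1 -0.5] open mm 32.9
[233 222  10  11 104] [237.6 226.9] [-122.1  -27.9   80. ]
[198 224   8  11  81] [201.5 228.9] [-122.3   24.1   80. ]
```

View pics/v8.png

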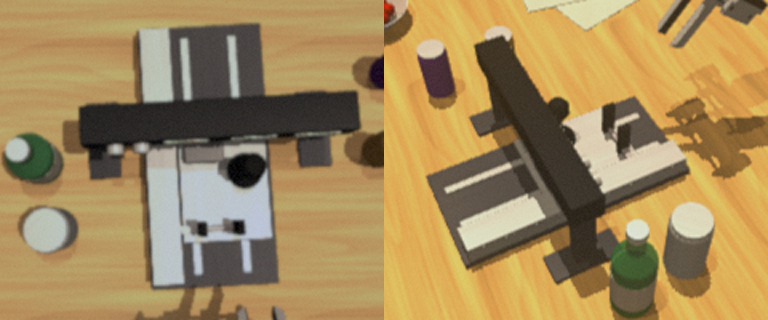

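The sled is out with the tab at (202,229) and post at (238,227). The hand is well clear at the bottom edge, and the tea, drink can and coffee can stand where they were. Handing in.

```bash
python3 -c "
from station import *
print(job_done())"
```

```text
the job is handed in; nothing more can be done
None
```

The sled is drawn out about 125 mm and locked in its next notch. The hand is clear, and the job was handed in at about 19.5 s of the 51 s.

**What I did:** I pinched post and tab together under the bridge with the tool leaning 38° and drew the sled 51 mm. There I let go of the lock and regripped the post alone. I then pulled on in 1 mm force-guarded steps, eased off, opened part way so as not to push the tab, and backed out.

**Last checks:**
- **Lock:** post and tab stand about 52 mm apart in the top view, against 43 mm while the tongue rode on the face. That puts the lock fully or almost fully out.
- **Stop:** one further 1 mm pull rose to 12 N and the sled did not move, so I stopped there. After I let go, post and tab stayed put to within 0.5 mm.
- **Clear:** the wrist force reads about zero, and in the last picture the drinks look where they were.

**Disagreements:**
- **Force dip near the notch:** between about 115 and 126 mm out, the pull force dipped and an upward force of up to 11 N appeared. It vanished when I let go. I did not explain it.
- **Distance out:** the picture puts the post about 2 mm less far out than the hand position at regrip and 4 mm less at the end, so the 125 mm is good to a few millimetres. The extra 2 mm may be slip in the grip.
- **Overshot guard:** the last guarded pull was meant to stop at 9 N but read 12 N, at the advised limit and well under the 35 N the notch may bear.

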